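# Line up the lab containers by size

### The job

Line up the four capped containers on the row of four round pads in order of size: the smallest on the pad next to the upright brass end stop, then each larger one in turn, the largest on the pad farthest from the stop. Keep them upright, stand each one centred on its own pad and let go. Leave the glass conical flask standing where it is.

Things in the scene. Friction and masses are not known exactly. Their poses are not given: they have to be found in the camera images.
- vial: Smallest container: clear glass sample vial with a white screw cap, 24 mm diameter, 52 mm high. Loose, 20 g, stands upright on the bench. Origin: centre of its underside, z up along its axis.
- dropper_bottle: Second smallest: small brown glass bottle with a dark cap, 33 mm diameter, 64 mm high. Loose, 45 g, upright. Origin: centre of its underside, z up.
- white_jar: Second largest: white plastic jar with a blue lid, 56 mm diameter (it meets the fingers as a straight cylinder of that width up to 62 mm height), 68 mm high. Loose, 120 g, upright. Origin: centre of its underside, z up.
- amber_bottle: Largest: brown glass bottle with a black screw cap, 62 mm diameter (it meets the fingers as a straight cylinder of that width up to 105 mm height, so grip it within about 30 mm of its top to keep the gripper body clear), 111 mm high. Loose, 280 g, upright. Origin: centre of its underside, z up.
- pad_1: Round grey pad, 70 mm diameter, with a thin dark ring on its top, fixed on a flat aluminium strip (90 x 500 mm, 4 mm thick) that lies on the bench across the robot's view. One of four alike in a straight row, 100 mm from centre to centre; pad_1 is at the left end (largest y). Origin: centre of its underside, 4 mm above the bench; its top is 3 mm above that, 7 mm above the bench. Its y axis lies along the row, from pad_4 to pad_1.
- pad_2: Same as pad_1; second from the left.
- pad_3: Same as pad_1; third from the left.
- pad_4: Same as pad_1; at the right end (smallest y).
- end_stop: Upright brass plate, 80 mm across the strip, 12 mm thick, 50 mm high, on a foot 30 mm wide and 4 mm thick, fixed to the strip beyond one end of the row, 80 mm from the centre of the end pad. It stands at the left end (by pad_1) or at the right end (by pad_4); at the other end there is only a low black rubber bumper, 7 mm high. Origin: centre of the underside of its foot, 4 mm above the bench.
- conical_flask: Open glass conical flask with some pale yellow filling, 65 mm diameter at the foot, 110 mm high, loose. It stands among the containers, at least 90 mm from centre to centre, and is to be left alone. Origin: centre of its underside.
Things that resemble listed ones, but are neither listed nor needed, are in the scene too. What is shaped like the vial but blue or turquoise is not meant.

How it is judged:
At the end, for the whole second after the job is handed in: Counting from the pad next to the end stop, the vial, the dropper bottle, the white jar and the amber bottle stand on the four pads in that order, each within 12 mm of its pad's centre, resting on the pad, upright within 0.1 rad and at rest; the flask stands upright within 20 mm of where it was (angle between each of vial, dropper_bottle, white_jar, amber_bottle, conical_flask's own z axis and vertical below 0.1 rad and height (world z) of vial between 0.004 and 0.011 m and linear speed of each of vial, dropper_bottle, white_jar, amber_bottle below 0.02 m/s and angular speed of each of vial, dropper_bottle, white_jar, amber_bottle below 0.2 rad/s and height (world z) of dropper_bottle between 0.004 and 0.011 m and height (world z) of white_jar between 0.004 and 0.011 m and height (world z) of amber_bottle between 0.004 and 0.011 m and ((horizontal distance between end_stop and pad_1 below 0.12 m and horizontal distance between vial and pad_1 below 0.012 m and horizontal distance between dropper_bottle and pad_2 below 0.012 m and horizontal distance between white_jar and pad_3 below 0.012 m and horizontal distance between amber_bottle and pad_4 below 0.012 m) or (horizontal distance between end_stop and pad_4 below 0.12 m and horizontal distance between vial and pad_4 below 0.012 m and horizontal distance between dropper_bottle and pad_3 below 0.012 m and horizontal distance between white_jar and pad_2 below 0.012 m and horizontal distance between amber_bottle and pad_1 below 0.012 m)) and distance of conical_flask from where it was at the start of the episode below 0.02 m); the robot touches nothing.
It fails at once if the conical flask is shifted by more than 20 mm or tipped (distance of conical_flask from where it was at the start of the episode above 0.02 m or angle between conical_flask's own z axis and vertical above 0.35 rad).
It fails at once if a container is tipped by more than 0.6 rad (angle between any of vial, dropper_bottle, white_jar, amber_bottle's own z axis and vertical above 0.6 rad).
It also fails if it takes over 96 s, if anything falls off the work surface, if the arm or the gripper's body presses on something with over 40 N, if the wrist force passes 120 N, or if a joint passes its speed limit or range.

### The arm

A 6-joint arm with a two-finger parallel gripper is mounted at the origin on a cart in front of the work surface, level with it; the furniture and walls round the work are solid. World frame = base frame: x ahead of the robot, y to its left, z up, the work surface at z = 0. Lengths are in m, angles in rad, forces in N, time in s.
With the tool pointing down it reaches from about 0.3 to 0.875 m from the base axis. Payload 4.2 kg.
Tool frame: the origin (TCP) lies midway between the tips of the shut fingers; the grasp point (between the pads) lies 19 mm behind it; z points along the fingers, y is the line along which they close (so a half turn about z gives the same grasp; the last joint's range is limited). The gripper opens to 85 mm and grips with 20 to 120 N. Pads are 22 mm wide; open, the fingers measure 114 mm over their backs; the gripper's body (76 mm by 85 mm) begins 54 mm behind the grasp point. The pads swing forward as they close: fully open they stand 13 mm farther back than shut.
Start: joints at [-1.228, 0.32, 1.565, -0, 1.257, -0.02], TCP at [0.204, -0.538, 0.231] pointing down, gripper open.
Joint ranges: [-3.11, 3.11], [-0.84, 2.01], [0.21, 2.61], [-1.34, 4.49], [0.05, 2.63], [-2.56, 2.56]. Speed limits (rad/s): [2.57, 2.57, 3.14, 3.14, 3.14, 3.14].

### API

Orientations are given as [roll, pitch, yaw] about the fixed x, y, z axes, in that order (R = Rz(yaw) Ry(pitch) Rx(roll)).
In Python, from rig import ctrl gives the robot as it stands.
- The arm moves only by the tool jog_arm, never from a script. Its argument "deltas" is a list of rows, each an object with "claw": the finger opening in cm, from 0 to 8.54; "xyz": the shift along the tool's x, y, z in cm, a list of three; "twist": the turn about the tool's z in degrees. A call has 1 to 12 rows; each row is the pose to reach, as a shift and turn from the pose commanded when the call began, along the tool's axes at that moment; what a row does not reach only later rows make up. A row lasts 1/8 s, in which the tool goes at most 62.5 mm and 10.7 degrees, less where a joint would pass 70% of its speed; a pose out of reach is approached as far as the arm can. A call with a gripper value outside its range is refused whole. The fingers move at their own pace and stop on an object; "grip_force" is the grip in N (left out, the last holds). Time passes only in rows, so rows that repeat a pose let the fingers close. It gives the time, the measured TCP pose, the force, the opening and the grip force at its end, in the units of the state.
- ctrl.get_obs(): the state, without advancing time (a new reading comes with each control period).
- ctrl.grab_frame(name): name is "side" or "top" or "wrist"; returns a dict with "frame" (420x560x3 uint8, blue, green, red), "K" (3x3 intrinsics, pixels), "distortion" ([k1, k2, p1, p2, k3] as OpenCV has them; the pictures are not rectified), "position" and "rotation" of the camera in the world; the wrist camera has in their place "mount" (4x4, takes a point from camera to tool coordinates, whose origin is the TCP and whose axes are the flange's). Camera axes: x right, y up, looking along -z (the intrinsics and any distortion apply to the point x, -y, -z); pixel columns grow to the right and rows downward; lengths in m; the calibration is good to about 2 mm. A picture is of the moment at which its call begins: read the wrist's pose just before it. There is no depth.
- ctrl.finish_job(): hands the job in; it is judged then, once.
The state is a dict: "t": time; "joint_pos": joint angles; "dq": joint speeds; "effort": joint torques, N m; "eef_pos": TCP position; "tcp_rot": TCP orientation; "contact_force": force on the tool from outside, world axes, zero at the start; "wrist_torque": the same for the moment, N m; "gripper_width": opening from 0.0 (shut) to 1.0 (fully open); "grip_force": force on a finger pad.
Only numpy, scipy, OpenCV 4.12 (cv2) and the standard library are available. Lean on these libraries where they do the work, as an engineer would, in place of code of your own. Each camera call takes 0.05 s, during which the arm holds its last target. There are 200 camera calls.

## Working session

There is one attempt and no reset: what is moved stays moved. The work goes in short steps, Python scripts to look and compute and a tool call to move; the robot and the scene stay as the last step left them, time stands still between calls to the robot, and variables do not carry over. Pictures are saved under pics/ and viewed, at most 14 in all, crops included, and the job is handed in when it is done.

Besides the shell and the picture viewer there is one more tool, called after "Emit:" by a JSON object that holds its "fn" and its "kwargs", one argument or row to a line. jog_arm: Moves the arm, as the interface text tells. Its arguments: {"type":"object","properties":{"deltas":{"type":"array"},"grip_force":{"type":"number"}},"required":["deltas"]}

```bash
mkdir -p pics
cat > h.py <<'E'
import numpy as np, cv2
from rig import ctrl
def ray(f,uv,pose=None):
    p=cv2.undistortPoints(np.array([[uv]],float),np.array(f["K"],float),np.array(f["distortion"],float))[0,0]
    d=np.array([p[0],-p[1],-1.0])
    return np.array(f["position"],float),np.array(f["rotation"],float)@d
def onz(f,uv,z):
    o,d=ray(f,uv); return o+d*(z-o[2])/d[2]
E
python3 - <<'E'
from h import *
o=ctrl.get_obs(); print({k:np.round(v,3).tolist() for k,v in o.items()})
for n in("top","side"):
    f=ctrl.grab_frame(n); cv2.imwrite(f"pics/{n}0.png",f["frame"]); print(n,np.round(f["position"],3),np.round(f["rotation"],3).tolist(),np.round(f["K"],1).tolist(),f["distortion"])
    import pickle; pickle.dump(f,open(n+"0.pkl","wb"))
E
```

```text
{'t': 0.0, 'joint_pos': [-1.228, 0.32, 1.566, -0.0, 1.257, -0.02], 'dq': [-0.001, 0.001, -0.001, 0.002, -0.0, -0.002], 'effort': [0.0, -41.551, -23.416, -0.0, 0.008, 0.0], 'eef_pos': [0.204, -0.537, 0.23], 'tcp_rot': [-3.14, -0.0, 0.363], 'contact_force': [-0.173, -0.038, 0.147], 'wrist_torque': [0.03, 0.062, 0.06], 'grip_force': 0.0, 'gripper_width': 1.0}
top [0.477 0.028 0.933] [0.055, 0.003, -1.594] [[437.3, 0.0, 281.8], [0.0, 437.3, 209.1], [0.0, 0.0, 1.0]] [-0.10036427  0.          0.          0.          0.        ]
side [0.286 0.828 0.514] [1.082, -0.026, -2.853] [[438.9, 0.0, 281.2], [0.0, 438.9, 207.6], [0.0, 0.0, 1.0]] [-0.05520446  0.          0.          0.          0.        ]
```

View pics/top0.png

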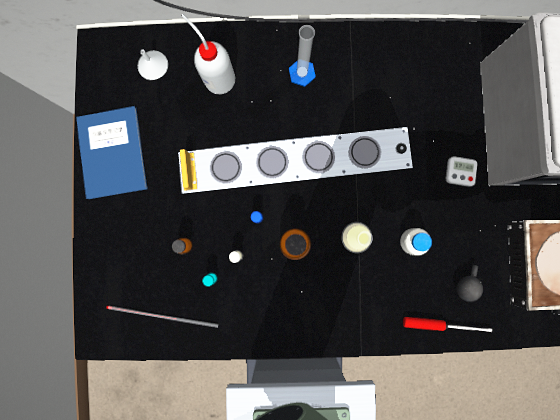

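View pics/side0.png

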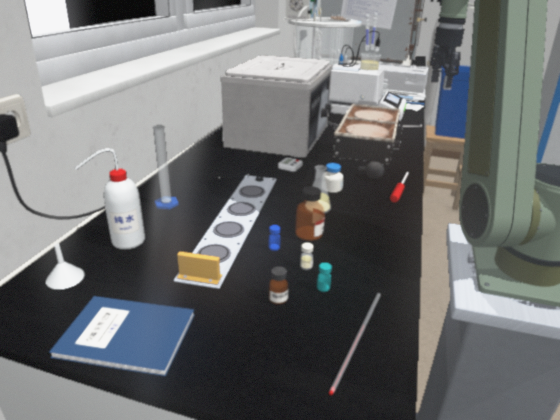

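The top view shows the brass stop at the left, by pad_1 (188,170). The pads are at about (226,167), (272,162), (319,157) and (365,152). In the row of containers are the dropper (180,246), vial (235,257), amber (295,243), flask (357,237) and jar (418,242). The blue (256,217) and turquoise (209,280) vials are decoys.

```bash
cat > h.py <<'E'
import numpy as np, cv2, pickle
from scipy.spatial.transform import Rotation as R
from rig import ctrl
def onz(f,uv,z):
    p=cv2.undistortPoints(np.array([[uv]],float),np.array(f["K"],float),np.array(f["distortion"],float))[0,0]
    o=np.array(f["position"],float); d=R.from_euler("xyz",f["rotation"]).as_matrix()@np.array([p[0],-p[1],-1.0])
    return o+d*(z-o[2])/d[2]
E
python3 - <<'E'
from h import *
f=pickle.load(open("top0.pkl","rb")); im=f["frame"]; hsv=cv2.cvtColor(im,cv2.COLOR_BGR2HSV)
H,S,V=cv2.split(hsv)
def blob(m,x0,y0,x1,y1,name,z):
    mm=np.zeros_like(V); mm[y0:y1,x0:x1]=(m[y0:y1,x0:x1]*255)
    c=max(cv2.findContours(mm,cv2.RETR_EXTERNAL,cv2.CHAIN_APPROX_NONE)[0],key=cv2.contourArea)
    e=cv2.fitEllipse(c); print(name,np.round(e[0],1),np.round(e[1],1),np.round(onz(f,e[0],z),4)[:2]); return e[0]
for i,(u,v) in enumerate([(226,167),(272,162),(319,157),(365,152)]):
    # pad disc: darker than the strip
    blob((V<185),u-21,v-21,u+21,v+21,f"pad{i+1}",.007)
blob((V>150)&(S<60),222,245,250,270,"vial",.052)
blob((H>90)&(H<115)&(S>120)&(V>100),400,225,440,260,"jar lid",.068)
c=im[205:290,160:440]; cv2.imwrite("pics/crop0.png",cv2.resize(c,None,fx=2.85,fy=2.85,interpolation=cv2.INTER_CUBIC)*1)
for n,uv in dict(stop=(188,170),dropcap=(179,246),ambercap=(295,243)).items(): print(n,onz(f,uv,dict(stop=.05,dropcap=.064,ambercap=.111)[n]))
E
```

```text
pad1 [225.6 166.5] [29.9 30.2] [0.6218 0.1474]
pad2 [272.2 161.2] [29.7 29.8] [0.6307 0.0474]
pad3 [319.  156.4] [29.5 31.3] [ 0.6387 -0.053 ]
pad4 [364.2 151.8] [31.9 32.3] [ 0.6467 -0.1504]
vial [234.8 256.4] [10.8 12.3] [0.4324 0.1259]
jar lid [421.7 241.7] [17.5 19.2] [ 0.4529 -0.2481]
stop [0.61000745 0.2190307  0.05      ]
dropcap [0.4558373  0.23592333 0.064     ]
ambercap [0.45783379 0.00589606 0.111     ]
```

View pics/crop0.png

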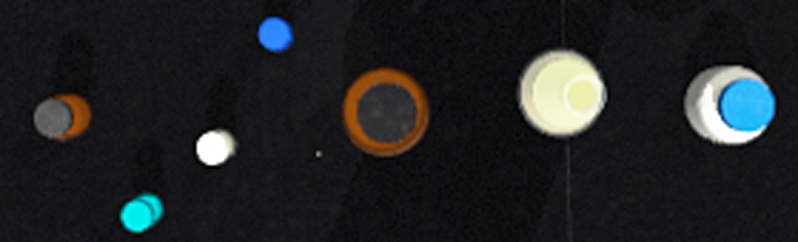

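```bash
cat >> h.py <<'E'
YAW=1.654
def go(x,y,z,yaw=YAW):
    o=ctrl.get_obs(); M=R.from_euler("xyz",o["tcp_rot"]).as_matrix()
    d=M.T@(np.array([x,y,z])-o["eef_pos"])*100
    t=M.T@R.from_euler("xyz",[np.pi,0,yaw]).as_matrix()
    print("cm",np.round(d,2),"twist",np.round(np.degrees(np.arctan2(t[1,0],t[0,0])),1),"t",round(o["t"],2))
E
python3 - <<'E'
from h import *
f=pickle.load(open("top0.pkl","rb"))
for n,uv,z in(("drop",(178.2,246.4),.064),("amber",(295.8,244.3),.111),("vial",(234.7,256.9),.052),("flaskfoot",(357,237.5),.02)): print(n,onz(f,uv,z)[:2])
go(.4315,.126,.14)
E
```

```text
drop [0.45507227 0.23754985]
amber [0.4553644  0.00445652]
vial [0.43133494 0.12616607]
flaskfoot [ 0.46392171 -0.12641477]
cm [ 44.81 -53.91   9.14] twist -74.0 t 0.1
```

Emit:
{"fn": "jog_arm", "kwargs": {
  "deltas": [
    {"claw": 6,"xyz": [44.8,-53.9,9],"twist": -74},
    {"claw": 6,"xyz": [44.8,-53.9,9],"twist": -74},
    {"claw": 6,"xyz": [44.8,-53.9,9],"twist": -74},
    {"claw": 6,"xyz": [44.8,-53.9,9],"twist": -74},
    {"claw": 6,"xyz": [44.8,-53.9,9],"twist": -74},
    {"claw": 6,"xyz": [44.8,-53.9,9],"twist": -74},
    {"claw": 6,"xyz": [44.8,-53.9,9],"twist": -74},
    {"claw": 6,"xyz": [44.8,-53.9,9],"twist": -74},
    {"claw": 6,"xyz": [44.8,-53.9,9],"twist": -74},
    {"claw": 6,"xyz": [44.8,-53.9,9],"twist": -74},
    {"claw": 6,"xyz": [44.8,-53.9,9],"twist": -74},
    {"claw": 6,"xyz": [44.8,-53.9,9],"twist": -74}
  ],
  "grip_force": 25
}}

```text
t: 1.6
eef_pos: [0.432, 0.1281, 0.1406]
tcp_rot: [-3.141, -0.0, 1.658]
contact_force: [-0.3, -0.8, 0.7]
gripper_width: 0.702
grip_force: 0.0
```

Run:
```python
from h import *
go(.4315,.126,.014)
o=ctrl.get_obs(); print(o["eef_pos"],o["tcp_rot"],o["gripper_width"])
f=ctrl.grab_frame("wrist"); cv2.imwrite("pics/w1.png",f["frame"]); pickle.dump((o,f),open("w1.pkl","wb")); print(np.round(f["mount"],3).tolist())
```

```text
cm [-0.2  -0.06 12.66] twist 0.3 t 1.6
[0.43200788 0.1280633  0.14060911] [-3.14091426e+00 -1.43896300e-05  1.65838971e+00] 0.702097328291156
[[0.0, 0.958, 0.285, 0.073], [1.0, -0.001, 0.001, -0.0], [0.001, 0.285, -0.958, -0.142], [0.0, 0.0, 0.0, 1.0]]
```

View pics/w1.png

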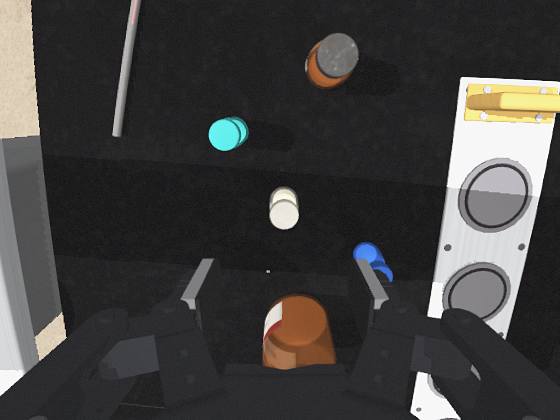

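Wrist view: vial cap at (284,215), dropper cap (338,54), pad_1 (495,195), pad_2 (476,294). The path down to the vial is clear, with the blue decoy near the right finger at (367,254).

```bash
cat >> h.py <<'E'
def wonz(o,f,uv,z):
    T=np.eye(4); T[:3,:3]=R.from_euler("xyz",o["tcp_rot"]).as_matrix(); T[:3,3]=o["eef_pos"]
    C=T@np.array(f["mount"])
    g=dict(K=f["K"],distortion=f["distortion"],position=C[:3,3],rotation=R.from_matrix(C[:3,:3]).as_euler("xyz"))
    return onz(g,uv,z)
E
python3 - <<'E'
from h import *
o,f=pickle.load(open("w1.pkl","rb"))
for n,uv,z in(("vial",(284,215),.052),("drop",(338,54),.064),("pad1",(494.5,195.5),.007),("pad2",(475.5,294),.007),("blue",(367,254),.052),("turq",(226,134),.052)): print(n,wonz(o,f,uv,z)[:2].round(4))
E
```

```text
vial [0.4314 0.1297]
drop [0.4552 0.2403]
pad1 [0.6178 0.1503]
pad2 [0.6265 0.0515]
blue [0.4977 0.104 ]
turq [0.3863 0.1845]
```

Emit:
{"fn": "jog_arm", "kwargs": {
  "deltas": [
    {"claw": 5,"xyz": [0,0,5],"twist": 0},
    {"claw": 5,"xyz": [0,0,9],"twist": 0},
    {"claw": 5,"xyz": [0,0,12.5],"twist": 0},
    {"claw": 5,"xyz": [0,0,12.5],"twist": 0},
    {"claw": 2,"xyz": [0,0,12.5],"twist": 0},
    {"claw": 2,"xyz": [0,0,12.5],"twist": 0},
    {"claw": 2,"xyz": [0,0,12.5],"twist": 0},
    {"claw": 1.5,"xyz": [0,0,12.5],"twist": 0},
    {"claw": 1.5,"xyz": [0,0,12.5],"twist": 0},
    {"claw": 1.5,"xyz": [0,0,12.5],"twist": 0},
    {"claw": 1.5,"xyz": [0,0,12.5],"twist": 0}
  ],
  "grip_force": 25
}}

```text
t: 3.02
eef_pos: [0.4328, 0.1253, 0.0177]
tcp_rot: [3.138, 0.0, 1.655]
contact_force: [0.2, -3.0, 6.9]
gripper_width: 0.262
grip_force: 25.8
```

Run:
```python
from h import *
go(.620,.149,.08)
```

```text
cm [ 0.78 18.88 -6.17] twist 0.0 t 3.02
```

Run:
```python
from h import *
f=ctrl.grab_frame("side"); cv2.imwrite("pics/s1.png",cv2.resize(f["frame"][150:400,200:450],None,fx=2.4,fy=2.4)); o=ctrl.get_obs(); print(o["eef_pos"],o["contact_force"])
```

```text
[0.43277482 0.12534449 0.01776353] [-0.6823387  -1.91639924  6.88855252]
```

View pics/s1.png

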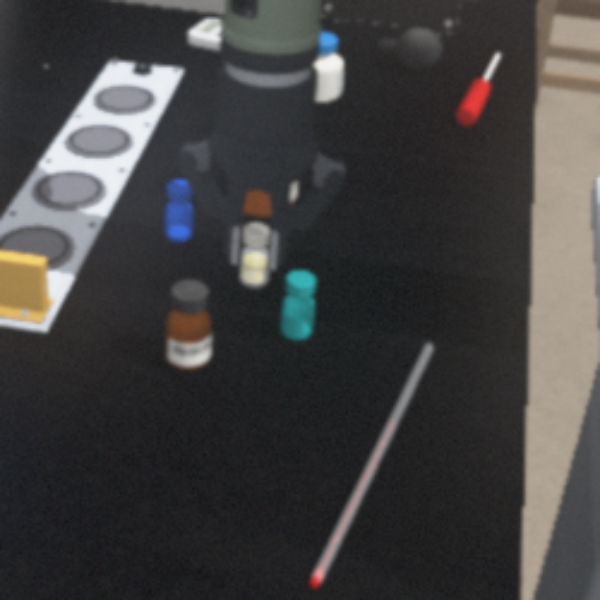

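The vial is gripped upright between the fingers, and the neighbours are untouched.

Emit:
{"fn": "jog_arm", "kwargs": {
  "deltas": [
    {"xyz": [0,0,-3],"twist": 0,"claw": 1.5},
    {"xyz": [0,0,-7],"twist": 0,"claw": 1.5},
    {"xyz": [0.2,4,-7],"twist": 0,"claw": 1.5},
    {"xyz": [0.4,8,-7],"twist": 0,"claw": 1.5},
    {"xyz": [0.6,12,-7],"twist": 0,"claw": 1.5},
    {"xyz": [0.8,16,-7],"twist": 0,"claw": 1.5},
    {"xyz": [0.8,18.5,-7],"twist": 0,"claw": 1.5},
    {"xyz": [0.8,18.9,-7],"twist": 0,"claw": 1.5},
    {"xyz": [0.8,18.9,-7],"twist": 0,"claw": 1.5},
    {"xyz": [0.8,18.9,-7],"twist": 0,"claw": 1.5},
    {"xyz": [0.8,18.9,-7],"twist": 0,"claw": 1.5}
  ]
}}

```text
t: 4.45
eef_pos: [0.6185, 0.149, 0.0866]
tcp_rot: [-3.141, 0.0, 1.654]
contact_force: [-0.9, 0.1, 0.2]
gripper_width: 0.269
grip_force: 25.2
```

Run:
```python
from h import *
o=ctrl.get_obs(); print(o["eef_pos"],o["gripper_width"],o["contact_force"])
f=ctrl.grab_frame("wrist"); cv2.imwrite("pics/w2.png",f["frame"]); pickle.dump((o,f),open("w2.pkl","wb"))
go(.62,.149,.0265)
```

```text
[0.61851134 0.14902918 0.08656612] 0.26859789883474217 [-0.94043931  0.09564137  0.20015565]
cm [-0.02  0.13  6.01] twist 0.0 t 4.5
```

View pics/w2.png

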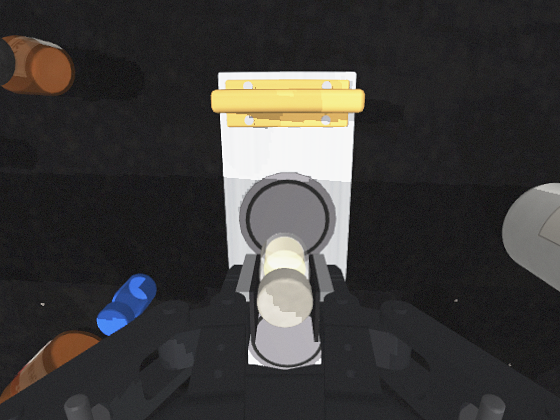

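Pad_1 shows as a ring centred at about (287,218). The vial hangs upright between the fingers with its cap at (285,298), just in front of pad_1 in the view because of the tilted camera.

Run:
```python
from h import *
o,f=pickle.load(open("w2.pkl","rb"))
print("pad1",wonz(o,f,(287.5,217.5),.007)[:2],"cap",wonz(o,f,(284.5,299),.121)[:2])
```

```text
pad1 [0.62033299 0.1517957 ] cap [0.61787532 0.15591028]
```

Emit:
{"fn": "jog_arm", "kwargs": {
  "deltas": [
    {"xyz": [-0.2,0.2,2.5],"twist": 0,"claw": 1.5},
    {"xyz": [-0.25,0.2,4.5],"twist": 0,"claw": 1.5},
    {"xyz": [-0.25,0.2,5.7],"twist": 0,"claw": 1.5},
    {"xyz": [-0.25,0.2,6.1],"twist": 0,"claw": 1.5},
    {"xyz": [-0.25,0.2,6.1],"twist": 0,"claw": 1.5},
    {"xyz": [-0.25,0.2,6.1],"twist": 0,"claw": 1.5},
    {"xyz": [-0.25,0.2,6.1],"twist": 0,"claw": 3},
    {"xyz": [-0.25,0.2,6.1],"twist": 0,"claw": 5},
    {"xyz": [-0.25,0.2,6.1],"twist": 0,"claw": 5},
    {"xyz": [-0.25,0.2,3.1],"twist": 0,"claw": 5},
    {"xyz": [-0.25,0.2,-1],"twist": 0,"claw": 5},
    {"xyz": [-0.25,0.2,-4],"twist": 0,"claw": 5}
  ]
}}

```text
t: 6.0
eef_pos: [0.6219, 0.1468, 0.1281]
tcp_rot: [3.14, -0.0, 1.654]
contact_force: [-0.3, 0.7, -0.6]
gripper_width: 0.585
grip_force: 0.0
```

Run:
```python
from h import *
go(.455,.237,.13)
```

```text
cm [ 10.38 -15.88  -0.22] twist 0.0 t 6.0
```

Emit:
{"fn": "jog_arm", "kwargs": {
  "deltas": [
    {"xyz": [3.5,-5.3,0],"twist": 0,"claw": 6},
    {"xyz": [7,-10.6,0],"twist": 0,"claw": 6},
    {"xyz": [10.4,-15.9,0],"twist": 0,"claw": 6},
    {"xyz": [10.4,-15.9,0],"twist": 0,"claw": 6},
    {"xyz": [10.4,-15.9,0],"twist": 0,"claw": 6},
    {"xyz": [10.4,-15.9,4],"twist": 0,"claw": 6},
    {"xyz": [10.4,-15.9,8],"twist": 0,"claw": 6},
    {"xyz": [10.4,-15.9,10.6],"twist": 0,"claw": 6},
    {"xyz": [10.4,-15.9,10.6],"twist": 0,"claw": 6},
    {"xyz": [10.4,-15.9,10.6],"twist": 0,"claw": 3},
    {"xyz": [10.4,-15.9,10.6],"twist": 0,"claw": 2.5},
    {"xyz": [10.4,-15.9,10.6],"twist": 0,"claw": 2.5}
  ]
}}

```text
t: 7.5
eef_pos: [0.4556, 0.2375, 0.0216]
tcp_rot: [3.138, -0.001, 1.655]
contact_force: [-0.2, -1.0, 3.5]
gripper_width: 0.383
grip_force: 24.9
```

Emit:
{"fn": "jog_arm", "kwargs": {
  "deltas": [
    {"xyz": [0,0,0],"twist": 0,"claw": 2.4},
    {"xyz": [0,0,0],"twist": 0,"claw": 2.4},
    {"xyz": [0,0,0],"twist": 0,"claw": 2.4},
    {"xyz": [0,0,0],"twist": 0,"claw": 2.4}
  ],
  "grip_force": 30
}}

```text
t: 8.0
eef_pos: [0.4556, 0.2375, 0.0215]
tcp_rot: [3.138, -0.001, 1.655]
contact_force: [1.8, -0.7, 5.9]
gripper_width: 0.38
grip_force: 29.4
```

Run:
```python
from h import *
o=ctrl.get_obs(); print(o["eef_pos"],o["gripper_width"],o["contact_force"])
go(.6285,.0475,.09)
```

```text
[0.45559692 0.23746625 0.02151837] 0.380041813871298 [ 1.80002964 -0.6842926   5.9209155 ]
cm [-20.37  15.66  -6.81] twist 0.0 t 8.0
```

Emit:
{"fn": "jog_arm", "kwargs": {
  "deltas": [
    {"xyz": [0,0,-4],"twist": 0,"claw": 2.4},
    {"xyz": [0,0,-8],"twist": 0,"claw": 2.4},
    {"xyz": [-4,3,-8],"twist": 0,"claw": 2.4},
    {"xyz": [-8,6,-8],"twist": 0,"claw": 2.4},
    {"xyz": [-12,9,-8],"twist": 0,"claw": 2.4},
    {"xyz": [-16,12,-8],"twist": 0,"claw": 2.4},
    {"xyz": [-19,14.5,-8],"twist": 0,"claw": 2.4},
    {"xyz": [-20.4,15.7,-8],"twist": 0,"claw": 2.4},
    {"xyz": [-20.4,15.7,-8],"twist": 0,"claw": 2.4},
    {"xyz": [-20.4,15.7,-8],"twist": 0,"claw": 2.4},
    {"xyz": [-20.4,15.7,-8],"twist": 0,"claw": 2.4}
  ]
}}

```text
t: 9.38
eef_pos: [0.6269, 0.0481, 0.1004]
tcp_rot: [-3.141, -0.0, 1.656]
contact_force: [-0.2, -0.9, -0.3]
gripper_width: 0.377
grip_force: 30.0
```

Run:
```python
from h import *
o=ctrl.get_obs(); print(o["eef_pos"],o["gripper_width"],o["contact_force"])
f=ctrl.grab_frame("wrist"); cv2.imwrite("pics/w3.png",f["frame"]); pickle.dump((o,f),open("w3.pkl","wb"))
go(.629,.0475,.0295)
```

```text
[0.62689071 0.04810702 0.10040051] 0.37732048564083576 [-0.19801635 -0.92066932 -0.31428662]
cm [-0.06  0.19  7.1 ] twist 0.1 t 9.43
```

View pics/w3.png

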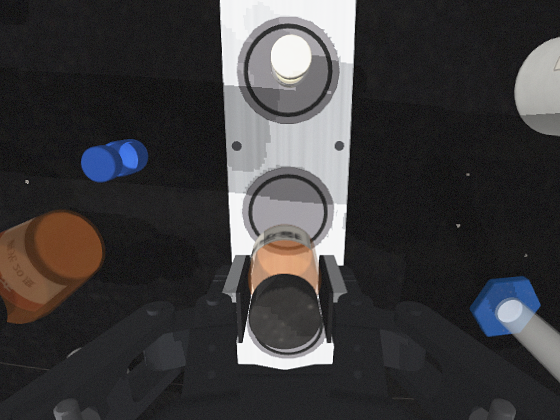

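The vial stands on pad_1 with its cap at (291,58) and the pad ring at (288,70). Pad_2's ring is at (288,210), and the held dropper's cap is at (285,312).

Run:
```python
from h import *
o,f=pickle.load(open("w3.pkl","rb"))
for n,uv,z in(("pad2",(288,210),.007),("cap",(285,312),.143),("pad1",(288,70),.007),("vial",(291,58),.059)): print(n,wonz(o,f,uv,z)[:2].round(4))
```

```text
pad2 [0.629  0.0524]
cap [0.6265 0.0548]
pad1 [0.6204 0.1502]
vial [0.6215 0.1498]
```

Emit:
{"fn": "jog_arm", "kwargs": {
  "deltas": [
    {"xyz": [-0.2,0.2,3],"twist": 0,"claw": 2.4},
    {"xyz": [-0.2,0.25,5.5],"twist": 0,"claw": 2.4},
    {"xyz": [-0.2,0.25,6.7],"twist": 0,"claw": 2.4},
    {"xyz": [-0.2,0.25,7.1],"twist": 0,"claw": 2.4},
    {"xyz": [-0.2,0.25,7.1],"twist": 0,"claw": 2.4},
    {"xyz": [-0.2,0.25,7.1],"twist": 0,"claw": 2.4},
    {"xyz": [-0.2,0.25,7.1],"twist": 0,"claw": 4},
    {"xyz": [-0.2,0.25,7.1],"twist": 0,"claw": 6},
    {"xyz": [-0.2,0.25,7.1],"twist": 0,"claw": 6},
    {"xyz": [-0.2,0.25,4],"twist": 0,"claw": 6},
    {"xyz": [-0.2,0.25,0],"twist": 0,"claw": 6},
    {"xyz": [-0.2,0.25,-6],"twist": 0,"claw": 8.5}
  ]
}}

```text
t: 10.92
eef_pos: [0.6293, 0.0451, 0.1599]
tcp_rot: [-3.137, -0.0, 1.654]
contact_force: [0.4, -0.7, 0.7]
gripper_width: 0.889
grip_force: 0.0
```

Run:
```python
from h import *
go(.453,-.245,.165)
```

```text
cm [-27.43 -19.99  -0.43] twist 0.0 t 10.93
```

Emit:
{"fn": "jog_arm", "kwargs": {
  "deltas": [
    {"xyz": [-5.5,-4,0],"twist": 0,"claw": 8.5},
    {"xyz": [-11,-8,-0.4],"twist": 0,"claw": 8.5},
    {"xyz": [-16.5,-12,-0.4],"twist": 0,"claw": 8.5},
    {"xyz": [-22,-16,-0.4],"twist": 0,"claw": 8.5},
    {"xyz": [-27.4,-20,-0.4],"twist": 0,"claw": 8.5},
    {"xyz": [-27.4,-20,-0.4],"twist": 0,"claw": 8.5},
    {"xyz": [-27.4,-20,-0.4],"twist": 0,"claw": 8.5},
    {"xyz": [-27.4,-20,-0.4],"twist": 0,"claw": 8.5}
  ]
}}

```text
t: 11.92
eef_pos: [0.4545, -0.2441, 0.1644]
tcp_rot: [3.141, -0.0, 1.654]
contact_force: [0.2, -0.5, -0.4]
gripper_width: 0.993
grip_force: 0.0
```

Run:
```python
from h import *
o=ctrl.get_obs(); print(o["eef_pos"],o["tcp_rot"])
f=ctrl.grab_frame("wrist"); cv2.imwrite("pics/w4.png",f["frame"]); pickle.dump((o,f),open("w4.pkl","wb"))
```

```text
[ 0.45445946 -0.24405002  0.16436964] [ 3.14113108e+00 -2.84824388e-04  1.65442468e+00]
```

View pics/w4.png

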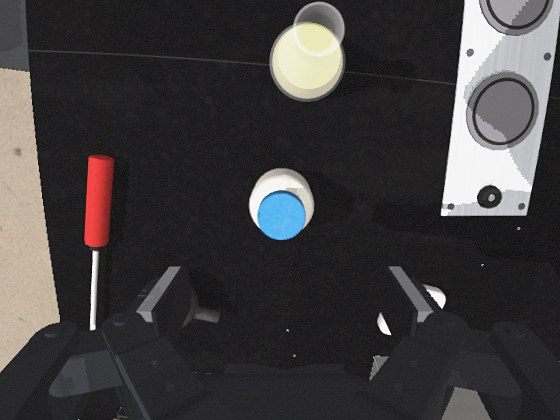

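The jar lid is centred at (282,215) between the open fingers, and the flask at (308,60) is well clear.

Run:
```python
from h import *
o,f=pickle.load(open("w4.pkl","rb"))
for n,uv,z in(("lid",(282,215),.068),("pad4",(502,110),.007)): print(n,wonz(o,f,uv,z)[:2].round(4))
go(.453,-.2465,.024)
```

```text
lid [ 0.4526 -0.2449]
pad4 [ 0.6442 -0.1479]
cm [-0.26 -0.19 14.03] twist 0.1 t 11.97
```

Emit:
{"fn": "jog_arm", "kwargs": {
  "deltas": [
    {"xyz": [-0.25,-0.2,4],"twist": 0,"claw": 8.5},
    {"xyz": [-0.25,-0.2,8],"twist": 0,"claw": 8.5},
    {"xyz": [-0.25,-0.2,12],"twist": 0,"claw": 8.5},
    {"xyz": [-0.25,-0.2,14],"twist": 0,"claw": 8.5},
    {"xyz": [-0.25,-0.2,14],"twist": 0,"claw": 8.5},
    {"xyz": [-0.25,-0.2,14],"twist": 0,"claw": 5},
    {"xyz": [-0.25,-0.2,14],"twist": 0,"claw": 4.5},
    {"xyz": [-0.25,-0.2,14],"twist": 0,"claw": 4.5},
    {"xyz": [-0.25,-0.2,14],"twist": 0,"claw": 4.5},
    {"xyz": [-0.25,-0.2,14],"twist": 0,"claw": 4.5},
    {"xyz": [-0.25,-0.2,14],"twist": 0,"claw": 4.5},
    {"xyz": [-0.25,-0.2,14],"twist": 0,"claw": 4.5}
  ],
  "grip_force": 40
}}

```text
t: 13.48
eef_pos: [0.4533, -0.2476, 0.0257]
tcp_rot: [3.139, 0.001, 1.654]
contact_force: [0.2, 1.8, 6.8]
gripper_width: 0.639
grip_force: 42.7
```

Run:
```python
from h import *
o=ctrl.get_obs(); print(o["eef_pos"],o["gripper_width"],o["contact_force"])
go(.6375,-.0535,.15)
```

```text
[ 0.45333956 -0.24755615  0.02573568] 0.6388957786616886 [0.24283411 1.82200305 6.84291086]
cm [ 17.79  20.   -12.4 ] twist 0.0 t 13.47
```

Emit:
{"fn": "jog_arm", "kwargs": {
  "deltas": [
    {"xyz": [0,0,-4],"twist": 0,"claw": 4.5},
    {"xyz": [0,0.5,-8.5],"twist": 0,"claw": 4.5},
    {"xyz": [0,4.5,-12],"twist": 0,"claw": 4.5},
    {"xyz": [1,9,-12.5],"twist": 0,"claw": 4.5},
    {"xyz": [3.5,13,-12.5],"twist": 0,"claw": 4.5},
    {"xyz": [7,16,-12.5],"twist": 0,"claw": 4.5},
    {"xyz": [11,18.5,-12],"twist": 0,"claw": 4.5},
    {"xyz": [15,20,-10],"twist": 0,"claw": 4.5},
    {"xyz": [17.5,20,-8],"twist": 0,"claw": 4.5},
    {"xyz": [17.8,20,-7],"twist": 0,"claw": 4.5},
    {"xyz": [17.8,20,-7],"twist": 0,"claw": 4.5},
    {"xyz": [17.8,20,-7],"twist": 0,"claw": 4.5}
  ]
}}

```text
t: 14.98
eef_pos: [0.6373, -0.0545, 0.0952]
tcp_rot: [3.14, 0.001, 1.653]
contact_force: [-0.1, 0.0, -1.1]
gripper_width: 0.645
grip_force: 43.0
```

Run:
```python
from h import *
o=ctrl.get_obs(); print(o["eef_pos"],o["gripper_width"],o["contact_force"])
f=ctrl.grab_frame("wrist"); cv2.imwrite("pics/w5.png",f["frame"]); pickle.dump((o,f),open("w5.pkl","wb"))
go(.6375,-.0535,.0335)
```

```text
[ 0.63727586 -0.05449755  0.09518991] 0.6454373796615016 [-0.05147701  0.04090766 -1.05030747]
cm [0.1  0.01 6.18] twist -0.1 t 15.03
```

View pics/w5.png

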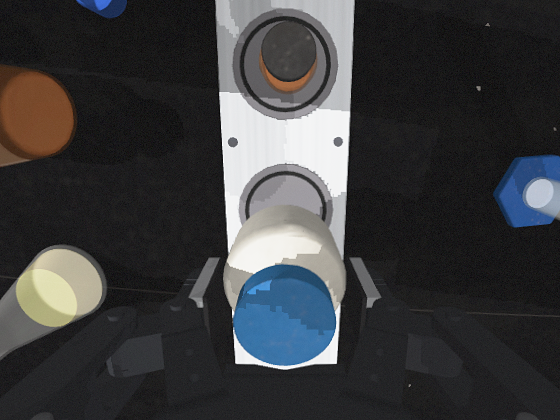

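The dropper stands on pad_2, cap (289,51) against ring (286,64). Pad_3 is at about (286,208), partly hidden by the held jar, whose lid is at (285,315).

Run:
```python
from h import *
o,f=pickle.load(open("w5.pkl","rb"))
for n,uv,z in(("pad3",(286.5,208),.007),("lid",(285,315),.1375),("pad2",(286,64),.007),("drop",(289,51),.071)): print(n,wonz(o,f,uv,z)[:2].round(4))
```

```text
pad3 [ 0.6382 -0.0473]
lid [ 0.6369 -0.0492]
pad2 [0.6296 0.0505]
drop [0.6309 0.0475]
```

Emit:
{"fn": "jog_arm", "kwargs": {
  "deltas": [
    {"xyz": [0.1,0.1,2.5],"twist": 0,"claw": 4.5},
    {"xyz": [0.1,0.1,4.7],"twist": 0,"claw": 4.5},
    {"xyz": [0.1,0.1,5.8],"twist": 0,"claw": 4.5},
    {"xyz": [0.1,0.1,6.1],"twist": 0,"claw": 4.5},
    {"xyz": [0.1,0.1,6.1],"twist": 0,"claw": 4.5},
    {"xyz": [0.1,0.1,6.1],"twist": 0,"claw": 4.5},
    {"xyz": [0.1,0.1,6.1],"twist": 0,"claw": 6.5},
    {"xyz": [0.1,0.1,6.1],"twist": 0,"claw": 8.5},
    {"xyz": [0.1,0.1,6.1],"twist": 0,"claw": 8.5},
    {"xyz": [0.1,0.1,4],"twist": 0,"claw": 8.5},
    {"xyz": [0.1,0.1,0],"twist": 0,"claw": 8.5},
    {"xyz": [0.1,0.1,-6],"twist": 0,"claw": 8.5}
  ]
}}

```text
t: 16.52
eef_pos: [0.6364, -0.0519, 0.1537]
tcp_rot: [-3.137, -0.001, 1.654]
contact_force: [0.4, 0.0, -0.7]
gripper_width: 0.991
grip_force: 0.0
```

Emit:
{"fn": "jog_arm", "kwargs": {
  "deltas": [
    {"xyz": [0,0,-3],"twist": 0,"claw": 8.5},
    {"xyz": [0,0,-5],"twist": 0,"claw": 8.5},
    {"xyz": [0,0,-5],"twist": 0,"claw": 8.5}
  ]
}}

```text
t: 16.9
eef_pos: [0.6385, -0.0522, 0.2062]
tcp_rot: [3.138, 0.001, 1.654]
contact_force: [-0.2, -0.8, -0.8]
gripper_width: 0.997
grip_force: 0.0
```

Run:
```python
from h import *
o=ctrl.get_obs(); print(o["eef_pos"],o["gripper_width"],o["contact_force"])
go(.456,.005,.21)
```

```text
[ 0.63848476 -0.05217176  0.20616591] 0.9971639628223138 [-0.2471957  -0.78490618 -0.79340341]
cm [  7.22 -17.71  -0.46] twist 0.0 t 16.9
```

Emit:
{"fn": "jog_arm", "kwargs": {
  "deltas": [
    {"xyz": [2.4,-6,0],"twist": 0,"claw": 8.5},
    {"xyz": [4.8,-12,0],"twist": 0,"claw": 8.5},
    {"xyz": [7.2,-17.7,0],"twist": 0,"claw": 8.5},
    {"xyz": [7.2,-17.7,0],"twist": 0,"claw": 8.5},
    {"xyz": [7.2,-17.7,0],"twist": 0,"claw": 8.5},
    {"xyz": [7.2,-17.7,0],"twist": 0,"claw": 8.5}
  ]
}}

```text
t: 17.65
eef_pos: [0.4567, 0.0046, 0.2041]
tcp_rot: [3.141, 0.0, 1.654]
contact_force: [-0.8, 0.0, -0.0]
gripper_width: 0.995
grip_force: 0.0
```

Run:
```python
from h import *
o=ctrl.get_obs(); print(o["eef_pos"],o["tcp_rot"])
f=ctrl.grab_frame("wrist"); cv2.imwrite("pics/w6.png",f["frame"]); pickle.dump((o,f),open("w6.pkl","wb"))
```

```text
[0.45667647 0.00459797 0.20407613] [3.14108013e+00 2.21733076e-04 1.65398848e+00]
```

View pics/w6.png

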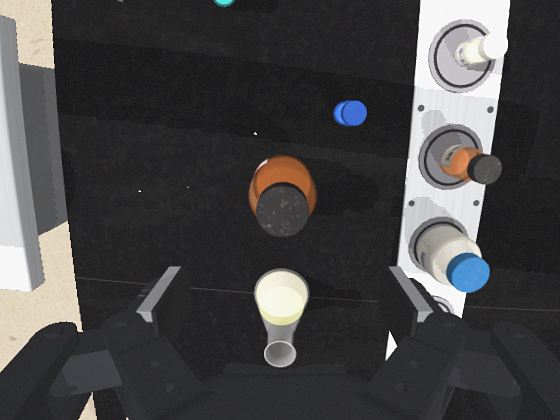

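The amber cap is at (283,209), between the open fingers. The flask (281,300) is behind the gripper, and the three placed containers stand upright on pads 1–3.

Run:
```python
from h import *
o,f=pickle.load(open("w6.pkl","rb"))
print(wonz(o,f,(283,209),.111)[:2].round(4),"lid",wonz(o,f,(467,272),.075)[:2].round(4))
go(.456,.005,.067)
```

```text
[0.4551 0.0094] lid [ 0.633  -0.0479]
cm [ 0.05 -0.06 13.7 ] twist -0.0 t 17.7
```

Emit:
{"fn": "jog_arm", "kwargs": {
  "deltas": [
    {"xyz": [0.1,-0.1,4],"twist": 0,"claw": 8.5},
    {"xyz": [0.1,-0.1,8],"twist": 0,"claw": 8.5},
    {"xyz": [0.1,-0.1,12],"twist": 0,"claw": 8.5},
    {"xyz": [0.1,-0.1,13.7],"twist": 0,"claw": 8.5},
    {"xyz": [0.1,-0.1,13.7],"twist": 0,"claw": 8.5},
    {"xyz": [0.1,-0.1,13.7],"twist": 0,"claw": 5.5},
    {"xyz": [0.1,-0.1,13.7],"twist": 0,"claw": 5},
    {"xyz": [0.1,-0.1,13.7],"twist": 0,"claw": 5},
    {"xyz": [0.1,-0.1,13.7],"twist": 0,"claw": 5},
    {"xyz": [0.1,-0.1,13.7],"twist": 0,"claw": 5},
    {"xyz": [0.1,-0.1,13.7],"twist": 0,"claw": 5},
    {"xyz": [0.1,-0.1,13.7],"twist": 0,"claw": 5}
  ],
  "grip_force": 60
}}

```text
t: 19.2
eef_pos: [0.4553, 0.0057, 0.0684]
tcp_rot: [3.139, 0.001, 1.654]
contact_force: [-0.7, -1.1, 6.8]
gripper_width: 0.711
grip_force: 65.5
```

Run:
```python
from h import *
o=ctrl.get_obs(); print(o["eef_pos"],o["gripper_width"],o["contact_force"])
go(.6455,-.1515,.15)
```

```text
[0.45527548 0.0056641  0.06843331] 0.711092602622175 [-0.73355282 -1.13936208  6.834414  ]
cm [-17.25  17.67  -8.09] twist 0.0 t 19.2
```

Emit:
{"fn": "jog_arm", "kwargs": {
  "deltas": [
    {"xyz": [0,0,-3.5],"twist": 0,"claw": 5},
    {"xyz": [0,0,-7.5],"twist": 0,"claw": 5},
    {"xyz": [0,2,-11],"twist": 0,"claw": 5},
    {"xyz": [-2,5.5,-12],"twist": 0,"claw": 5},
    {"xyz": [-5.5,8.5,-12],"twist": 0,"claw": 5},
    {"xyz": [-9,12,-12],"twist": 0,"claw": 5},
    {"xyz": [-12.5,15,-12],"twist": 0,"claw": 5},
    {"xyz": [-15.5,17,-11],"twist": 0,"claw": 5},
    {"xyz": [-17.3,17.7,-9],"twist": 0,"claw": 5},
    {"xyz": [-17.3,17.7,-7],"twist": 0,"claw": 5},
    {"xyz": [-17.3,17.7,-7],"twist": 0,"claw": 5},
    {"xyz": [-17.3,17.7,-7],"twist": 0,"claw": 5}
  ]
}}

```text
t: 20.7
eef_pos: [0.6447, -0.1514, 0.1375]
tcp_rot: [-3.141, -0.0, 1.655]
contact_force: [0.5, -0.1, -2.9]
gripper_width: 0.713
grip_force: 66.5
```

Run:
```python
from h import *
o=ctrl.get_obs(); print(o["eef_pos"],o["gripper_width"],o["contact_force"])
f=ctrl.grab_frame("wrist"); cv2.imwrite("pics/w7.png",f["frame"]); pickle.dump((o,f),open("w7.pkl","wb"))
go(.6465,-.151,.0765)
```

```text
[ 0.64470149 -0.15140028  0.13747677] 0.7131523380043409 [ 0.47765763 -0.1435678  -2.94796947]
cm [0.03 0.14 6.16] twist 0.0 t 20.75
```

View pics/w7.png

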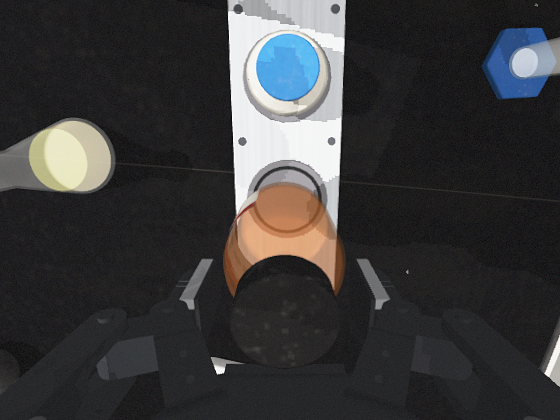

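The jar stands centred on pad_3 (lid at 288,67). Pad_4's ring is at (288,199), seen through the held amber bottle, whose cap is at (285,312).

Run:
```python
from h import *
o,f=pickle.load(open("w7.pkl","rb"))
for n,uv,z in(("pad4",(288.5,199),.007),("cap",(285,312),.180),("jarlid",(288,67),.075)): print(n,wonz(o,f,uv,z)[:2].round(4))
```

```text
pad4 [ 0.6478 -0.1481]
cap [ 0.6443 -0.1448]
jarlid [ 0.6382 -0.0515]
```

Emit:
{"fn": "jog_arm", "kwargs": {
  "deltas": [
    {"xyz": [-0.1,0.25,2.5],"twist": 0,"claw": 5},
    {"xyz": [-0.1,0.25,4.7],"twist": 0,"claw": 5},
    {"xyz": [-0.1,0.25,5.8],"twist": 0,"claw": 5},
    {"xyz": [-0.1,0.25,6.1],"twist": 0,"claw": 5},
    {"xyz": [-0.1,0.25,6.1],"twist": 0,"claw": 5},
    {"xyz": [-0.1,0.25,6.1],"twist": 0,"claw": 5},
    {"xyz": [-0.1,0.25,6.1],"twist": 0,"claw": 7},
    {"xyz": [-0.1,0.25,6.1],"twist": 0,"claw": 8.5},
    {"xyz": [-0.1,0.25,6.1],"twist": 0,"claw": 8.5},
    {"xyz": [-0.1,0.25,4],"twist": 0,"claw": 8.5},
    {"xyz": [-0.1,0.25,0],"twist": 0,"claw": 8.5},
    {"xyz": [-0.1,0.25,-6],"twist": 0,"claw": 8.5}
  ]
}}

```text
t: 22.25
eef_pos: [0.6465, -0.1524, 0.1967]
tcp_rot: [-3.137, -0.001, 1.654]
contact_force: [0.8, -0.1, -0.7]
gripper_width: 0.993
grip_force: 0.0
```

Emit:
{"fn": "jog_arm", "kwargs": {
  "deltas": [
    {"xyz": [0,0,-4],"twist": 0,"claw": 8.5},
    {"xyz": [-3,-6,-5],"twist": 0,"claw": 8.5},
    {"xyz": [-8,-11,-5],"twist": 0,"claw": 8.5},
    {"xyz": [-13,-16,-5],"twist": 0,"claw": 8.5},
    {"xyz": [-18,-20,-5],"twist": 0,"claw": 8.5},
    {"xyz": [-18,-20,-5],"twist": 0,"claw": 8.5},
    {"xyz": [-18,-20,-5],"twist": 0,"claw": 8.5},
    {"xyz": [-18,-20,-5],"twist": 0,"claw": 8.5}
  ]
}}

```text
t: 23.25
eef_pos: [0.4637, -0.3481, 0.2474]
tcp_rot: [3.141, -0.0, 1.655]
contact_force: [-0.1, -0.0, 0.2]
gripper_width: 0.997
grip_force: 0.0
```

Run:
```python
from h import *
f=ctrl.grab_frame("top"); pickle.dump(f,open("top1.pkl","wb"))
cv2.imwrite("pics/top1.png",cv2.resize(f["frame"][110:280,170:430],None,fx=3,fy=3,interpolation=cv2.INTER_CUBIC))
```

```text
(no output)
```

View pics/top1.png

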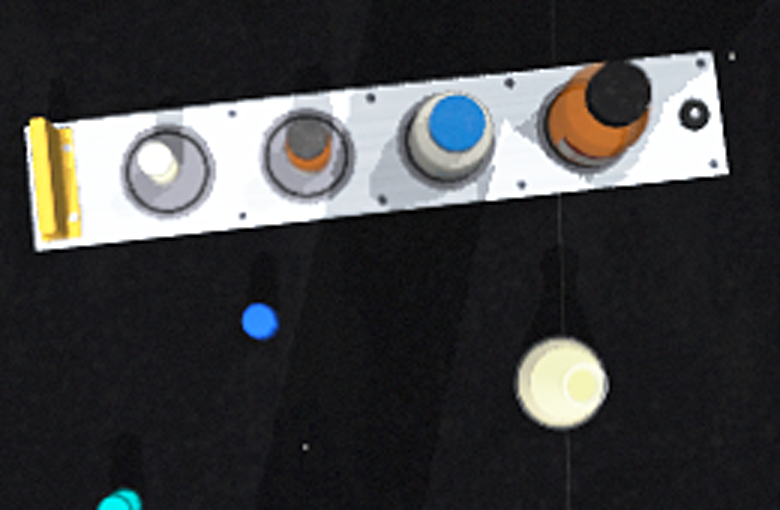

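All four stand on their pads. Caps in the crop: vial (155,158), dropper (308,140), jar (457,123), amber (617,93). The flask has not moved. I'll check the offsets against the pads from the first top view.

Run:
```python
from h import *
f=pickle.load(open("top1.pkl","rb"))
P=[(.6218,.1474),(.6307,.0474),(.6387,-.053),(.6467,-.1504)]
for p,uv,z in zip(P,[(155,158),(308,140),(457,123),(617.5,93.5)],[.059,.071,.075,.118]):
    q=onz(f,(uv[0]/3+170,uv[1]/3+110),z)[:2]; print(np.round((q-p)*1000,1))
```

```text
[-0.1  1. ]
[-1.5 -2.5]
[-1.2 -0.9]
[-0.4 -1.6]
```

All are within 3 mm of their pad centres.

```bash
python3 -c "
from rig import ctrl
print(ctrl.finish_job())"
```

```text
the job is handed in; nothing more can be done
None
```

I handed the job in: vial, dropper bottle, white jar and amber bottle stand on pads 1–4 counting from the brass stop, each measured within about 3 mm of its pad's centre; the flask was left standing where it was, and no verdict came back.

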